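Clear the camera's view and hold the bearing ball up to it

TASK

The peg basket is standing in the inspection camera's view: take it by the tab on its handle, hang it by its handle on the hook of the stand and let go of it, leaving the other things on the worktop alone. Then lift the orange-handled bearing tray with its loose steel ball, carry it smoothly and level so that the ball never gets out of its shallow pocket, and finish while still holding the tray in the gripper: level and still in the air over the middle of the mat, the ball at the height of the camera lens and the tray's open side (not a handle post) square towards the camera.

Things in the scene. Friction and masses are not known exactly. Their poses are not given: they have to be found in the camera images.
- basket: Blue peg basket, 84 mm (x) x 90 mm (y) x 52 mm high, 0.16 kg, origin under its centre, z up, standing on the mat at first; the pegs are part of it. A rigid white arched handle of 7 mm round bar spans it along y: highest in the middle, bar's upper side 113 mm up at 26 mm out, legs at 44.5 mm; open along x. On top of the arch stands a finger tab.
- basket_tab (a point): Centre of the upright white finger tab on the basket's handle: 26 mm (x) x 10 mm (y) x 46 mm high, from 117 to 163 mm above the basket's underside; this point is 143 mm above it. Grasp the tab across its 10 mm, fingers closing along the basket's y. Axes as the basket's.
- bail_top (a point): Underside of the basket's arched handle at its middle, where it rests on the hook: 114.5 mm above the basket's underside, straight below basket_tab by 28.5 mm. Axes as the basket's.
- hook_rest (a point): Top of the hook's straight 8 mm round steel bar, 180 mm above the worktop: the handle's middle hangs here, basket underside then 65 mm up. x runs along the bar, from its upturned free end (x = -45 mm, rising 18 mm above the bar's top, towards the robot) to the 12 mm post (x = +65 mm, 190 mm high). Fixed flat foot 170 x 90 x 10 mm centred below.
- tray: Aluminium bearing tray, 110 mm (x) x 140 mm (y) x 12 mm thick, 0.35 kg, origin under its centre, z up. A handle post 12 x 8 mm stands at each y end (60 mm out); an orange bar joins them 87 mm up, so it is open along x. In its middle is one round pocket, 46 mm wide, 7 mm deep, upright sides, with a loose ball.
- tray_grip (a point): Centre of the tray's orange handle bar, 14 mm (x) x 128 mm (y) x 26 mm high, 87 mm above the tray's underside: grasp it in the middle across its 14 mm, fingers closing along the tray's x. Axes as the tray's.
- pocket (a point): Where the ball's centre is when the ball lies in the middle of the pocket: 17.5 mm above the tray's underside, straight below tray_grip by 69.5 mm. Axes as the tray's. The ball can roll about 10 mm to any side; tipping far over, or a sudden start or stop of about 0.3 m/s, lets it out.
- ball_center (a point): Centre of the loose polished steel ball, 25 mm in diameter, 64 g, in the tray's pocket.
- station: Inspection station, fixed: dark mat 170 mm (x) x 190 mm (y) x 3 mm with a white border and centre cross, and a small black camera on a low stand at its back; origin on the worktop under the cross. x points to the camera: lens front 145 mm from the cross, camera 62 mm wide, its top 133 mm up.
- view_point (a point): Point straight over the cross in the middle of the mat, 110 mm above the worktop, on the axis of the camera's lens: the ball is to be held here. Axes: x points level to the camera, y to the left seen along x, z up.
- masking_tape: Roll of cream masking tape lying on the worktop, 106 mm wide, 25 mm high; bystander, origin at its underside.
- tape_measure: Yellow tape measure, 33 x 71 x 62 mm; bystander, origin at its underside.
- clear_bottle: Clear bottle with a pink cap, 58 mm wide, 243 mm high, at the back; bystander, origin at its underside.
- red_carton: Open red carton, 87 x 122 x 32 mm; bystander, origin at its underside.
- torch: Black torch lying at the back, 37 x 122 x 33 mm; bystander, origin at its underside.
- battery_a: Standing battery, black and copper-coloured, 14 mm wide, 50 mm high; bystander, origin at its underside.

How it is judged (in metres and radians):
On the way, in this order (a step that is already met when the one before it is completed fails the run):
1. the basket hangs by its handle on the hook bar, clear of the worktop and let go (x of bail_top in the frame of hook_rest between -0.042 and 0.062 m and y of bail_top in the frame of hook_rest between -0.025 and 0.025 m and z of bail_top in the frame of hook_rest between -0.006 and 0.02 m and height (world z) of basket_tab above 0.185 m and angle between basket_tab's own z axis and vertical below 0.4 rad and contact force between basket and the fingers below 0.05 N), for 0.3 s.
2. the tray is lifted clear of the worktop by the gripper (height (world z) of pocket above 0.06 m and contact force between tray and the fingers above 1 N), for 0.2 s.
At the end, for the whole second after the job is handed in: Basket hung by its handle on the hook bar, tilt under 0.4 rad, let go; gripper alone holds the tray, under 0.03 m/s, pocket within 25 mm sideways and 20 mm in height of view_point, level within 0.1 rad, x axis within 0.3 rad of the camera's x (either way round), ball in pocket (all of step 1 and horizontal distance between pocket and view_point below 0.025 m and z of pocket in the frame of view_point between -0.02 and 0.02 m and angle between pocket's own z axis and vertical below 0.1 rad and angle between the x axis of pocket and the x axis of view_point, either way round below 0.3 rad and contact force between tray and the fingers above 1 N and contact force between tray and station below 0.05 N and linear speed of tray below 0.03 m/s and distance between ball_center and pocket below 0.016 m); the arm keeps its last pose, push and grip.
It fails at once if the ball leaves the tray's pocket (distance between ball_center and pocket above 0.021 m).
It fails at once if the tray is tipped over by more than 0.6 rad (angle between pocket's own z axis and vertical above 0.6 rad).
It fails at once if a bystander is moved more than 30 mm (distance of any of masking_tape, tape_measure, clear_bottle, red_carton, torch, battery_a from where it was at the start of the episode above 0.03 m).
It also fails if it takes over 64 s, if anything falls off the work surface, if the arm or the gripper's body presses on something with over 40 N, if the wrist force passes 120 N, or if a joint passes its speed limit or range.

ROBOT

A 6-joint arm with a two-finger parallel gripper is mounted at the origin on a cart in front of the work surface, level with it; the furniture and walls round the work are solid. World frame = base frame: x ahead of the robot, y to its left, z up, the work surface at z = 0. Lengths are in m, angles in degrees, forces in N, time in s.
With the tool pointing down it reaches from about 0.35 to 0.875 m from the base axis. Payload 4.2 kg.
Tool frame: the origin (TCP) lies midway between the tips of the shut fingers; the grasp point (between the pads) lies 19 mm behind it; z points along the fingers, y is the line along which they close (so a half turn about z gives the same grasp; the last joint's range is limited). The gripper opens to 87 mm and grips with 3 to 60 N. Pads are 19 mm wide; open, the fingers measure 117 mm over their backs; the gripper's body (75 mm by 190 mm) begins 51 mm behind the grasp point.
Start: joints at [88.671, 22.042, 0.453, 0, -68.411, -14.817], TCP at [0.174, 0.6, 0.223] pointing down, gripper open.
Joint ranges: [-179.83, 179.83], [-69.29, 118.12], [-61.27, 80.66], [-181.25, 117.63], [-171.15, -9.14], [-177.46, 177.46]. Speed limits (degrees/s): [159.86, 159.86, 180, 180, 180, 180].

INTERFACE

Orientations are given as [roll, pitch, yaw] about the fixed x, y, z axes, in that order (R = Rz(yaw) Ry(pitch) Rx(roll)).
In Python, from workcell import env gives the robot as it stands. The module is installed in compiled form; this text tells all that it offers. Calls block until the motion is done:
- env.goto(position, orientation): joint-space move of the TCP to a pose.
- env.move_straight(position, rotation=None, rate=0.15, force_limit=None): straight line of the TCP; rotation=None keeps the orientation; rate is the mean speed in m/s. With force_limit (N) it stops when the force on the tool has changed by that much, and returns True; else False.
- env.set_joints(angles): joint-space move.
- env.gripper_to(opening, grasp_force=None): opening from 0.0 (shut) to 1.0 (fully open); grasp_force is the grip in N (None keeps the last); returns when the fingers have stopped.
- env.dwell(seconds).
- env.inverse_kinematics(position, orientation): joint angles nearest the present ones, or None.
- env.read_state(): the state.
- env.grab_frame(name): name is "side" or "top" or "wrist"; returns a dict with "image" (480x640x3 uint8, blue, green, red), "fx", "fy", "cx", "cy" (pixels), "D" ([k1, k2, p1, p2, k3] as OpenCV has them; the pictures are not rectified), "position" and "orientation" of the camera in the world. Camera axes: x right, y up, looking along -z (the intrinsics and any distortion apply to the point x, -y, -z); pixel columns grow to the right and rows downward; lengths in m; the calibration is good to about 2 mm. A picture is of the moment at which its call begins. There is no depth.
A pose or a line that the arm cannot do raises env.Unreachable and nothing moves.
- env.close_job(): hands the job in; it is judged then, once.
Trained networks look in a picture, given as the dict that the camera call returned (one of the last four; its "shot" number tells which), for a name from the list of things; names that differ only in an ending like _2 or _b are one class to them, and where a whole thing is asked for, a point or a joint stands for the part that bears it (a point fixed in the world has none). Each returns a list of dicts, best first, with "score" (0 to 1); they miss things now and then, are a little off and sometimes report something else, mostly with a low value. They report only what shows in the picture. A call takes as long as a camera call.
- env.search_frame(picture, thing): "xyz" ([x, y, z] in m, in world coordinates, good to about 4 mm: the middle of the surface that is visible of it).
- env.trace(picture, thing): "mask" (480x640 bool, what is visible of it).
The state is a dict: "clock": time; "joint_positions": joint angles; "qvel": joint speeds; "joint_torque": joint torques, N m; "position": TCP position; "tool_rot": TCP orientation; "force": force on the tool from outside, world axes, zero at the start; "wrist_torque": the same for the moment, N m; "opening": opening from 0.0 (shut) to 1.0 (fully open); "finger_force": force on a finger pad.
Only numpy, scipy, OpenCV 4.12 (cv2) and the standard library are available. Lean on these libraries where they do the work, as an engineer would, in place of code of your own. Each camera call takes 0.05 s, during which the arm holds its last target. There are 200 camera calls.

## Working session

There is one attempt and no reset: what is moved stays moved. The work goes in short steps, each a Python script; the robot and the scene stay as the last script left them, time stands still between calls to the robot, and variables do not carry over. Pictures are saved under pics/ and viewed, at most 10 in all, crops included, and the job is handed in when it is done.

```bash
mkdir -p pics; ls
cat > a.py <<'E'
from workcell import env
import cv2,numpy as np
ims=[]
for n in ("side","top"):
    p=env.grab_frame(n); cv2.imwrite(f"pics/{n}0.png",p["image"])
    print(n,np.round(p["position"],3),np.round(p["orientation"],2),p["fx"],p["D"])
    for t in ("basket","basket_tab","hook_rest","tray","tray_grip","ball_center","station","masking_tape","tape_measure","clear_bottle","red_carton","torch","battery_a"):
        try:
            r=env.search_frame(p,t); print(t,[(np.round(d["xyz"],3).tolist(),round(d["score"],2)) for d in r[:2]])
        except Exception as e: print(t,e)
print(env.read_state())
E
python3 a.py
```

```text
pics
side [0.845 0.672 1.112] [ 40.48   0.18 162.55] 479.46108321451254 [-0.04814667  0.          0.          0.          0.        ]
basket [([0.526, 0.025, 0.045], 0.87)]
basket_tab [([0.53, 0.024, 0.043], 0.87)]
hook_rest [([0.531, 0.282, 0.009], 0.69)]
tray [([0.505, -0.264, 0.008], 0.92)]
tray_grip [([0.503, -0.267, 0.009], 0.66), ([0.531, 0.023, 0.038], 0.23)]
ball_center [([0.492, -0.27, 0.025], 0.36)]
station [([0.58, 0.06, 0.001], 0.56)]
masking_tape [([0.595, -0.49, 0.022], 0.94)]
tape_measure [([0.53, -0.603, 0.044], 0.67), ([0.496, -0.27, 0.027], 0.42)]
clear_bottle [([0.756, -0.173, 0.133], 0.83), ([0.529, 0.023, 0.041], 0.54)]
red_carton [([0.716, 0.338, 0.001], 0.93)]
torch [([0.786, 0.183, 0.026], 0.78)]
battery_a [([0.682, -0.261, 0.035], 0.54)]
top [-0.202 -0.476  1.236] [ 39.03   0.49 -67.68] 549.2737938660005 [-0.00314538  0.          0.          0.          0.        ]
basket [([0.528, 0.017, 0.041], 0.88), ([0.484, -0.282, 0.012], 0.39)]
basket_tab [([0.526, 0.016, 0.039], 0.88)]
hook_rest [([0.534, 0.274, 0.014], 0.64), ([0.726, 0.341, 0.011], 0.45)]
tray [([0.
[... 465 characters left out ...]
.014], 0.24)]
{'clock': 1.4, 'joint_positions': array([ 8.86697034e+01,  2.20444490e+01,  4.54242493e-01,  2.42302234e-04,
       -6.84112066e+01, -1.48194746e+01]), 'qvel': array([ 0.02156426, -0.08935184, -0.03048074, -0.05139082,  0.04995321,
        0.00428416]), 'joint_torque': array([ 1.74627171e-04, -3.90466511e+01,  1.87620091e+01,  4.22407418e+00,
        1.54812878e-02, -2.11012144e-05]), 'position': array([0.1737857 , 0.60034768, 0.22253256]), 'tool_rot': array([ 1.79998692e+02, -5.79227362e-04, -1.61496821e+01]), 'force': array([-0.31774406, -0.18247324,  0.83477853]), 'wrist_torque': array([0.02290169, 0.02145866, 0.02799075]), 'finger_force': 0.0, 'opening': 0.9987878066559469}
```

View pics/side0.png

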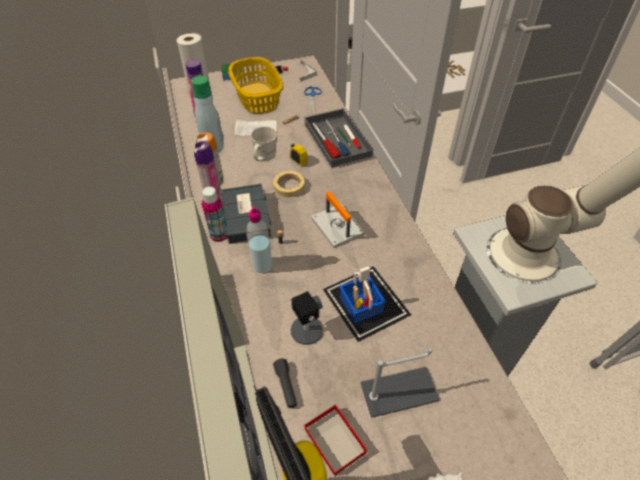

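View pics/top0.png

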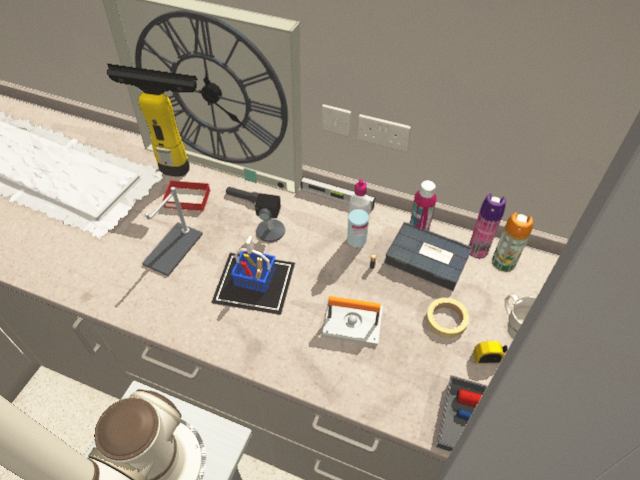

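The side view shows the basket on the mat (360,300), the hook stand (400,380) and the tray (340,218). The bottle, torch and carton sit behind them. Next, wrist views from closer in.

```bash
cat > h.py <<'E'
from workcell import env
import cv2,numpy as np
from scipy.spatial.transform import Rotation as R
def shot(n,f=None):
    p=env.grab_frame(n)
    if f: cv2.imwrite(f"pics/{f}.png",p["image"])
    return p
def K(p): return np.array([[p["fx"],0,p["cx"]],[0,p["fy"],p["cy"]],[0,0,1.]])
F=np.diag([1,-1,-1.])
def Rc(p): return R.from_euler("xyz",p["orientation"],degrees=True).as_matrix()@F  # cv cam->world
def rays(p,px):
    u=cv2.undistortPoints(np.array(px,float).reshape(-1,1,2),K(p),np.array(p["D"]))[:,0]
    return np.c_[u,np.ones(len(u))]@Rc(p).T
def on_z(p,px,z):
    d=rays(p,px); o=np.array(p["position"]); return o+d*((np.asarray(z)-o[2])/d[:,2])[:,None]
def proj(p,X):
    X=(np.atleast_2d(X)-p["position"])@Rc(p); return cv2.projectPoints(X,np.zeros(3),np.zeros(3),K(p),np.array(p["D"]))[0][:,0]
E
cat > b.py <<'E'
from h import *
import pickle
S=[]
for i,q in enumerate([(0.46,0.15,0.42),(0.44,-0.27,0.42)]):
    env.goto(q,[180,0,0]); p=shot("wrist",f"w{i}"); S.append(p)
    print(np.round(p["position"],3),np.round(p["orientation"],1),p["fx"],p["D"],env.read_state()["clock"])
    for t in ("basket","basket_tab","hook_rest","tray","tray_grip","ball_center","station"):
        r=env.search_frame(p,t); print(t,[(np.round(d["xyz"],3).tolist(),round(d["score"],2)) for d in r[:2]])
pickle.dump(S,open("S.pkl","wb"))
cv2.imwrite("pics/wboth.png",np.hstack([cv2.resize(s["image"],None,fx=.62,fy=.62) for s in S]))
E
python3 b.py
```

```text
[0.526 0.15  0.582] [-14.2  -0.1 -89.9] 352.65863647071825 [-0.00736191  0.          0.          0.          0.        ] 3.5
basket []
basket_tab [([0.531, 0.024, 0.04], 0.77), ([0.501, -0.256, 0.015], 0.37)]
hook_rest [([0.535, 0.273, 0.013], 0.57)]
tray [([0.499, -0.261, 0.016], 0.64)]
tray_grip [([0.498, -0.257, 0.012], 0.62)]
ball_center [([0.495, -0.269, 0.022], 0.69)]
station [([0.559, 0.045, 0.003], 0.8)]
[ 0.506 -0.27   0.582] [-14.1  -0.  -89.9] 352.65863647071825 [-0.00736191  0.          0.          0.          0.        ] 5.45
basket [([0.53, 0.014, 0.046], 0.57)]
basket_tab [([0.529, 0.016, 0.04], 0.81)]
hook_rest [([0.476, 0.238, 0.006], 0.74), ([0.5, -0.275, 0.013], 0.23)]
tray []
tray_grip [([0.5, -0.272, 0.014], 0.94), ([0.48, -0.275, 0.022], 0.27)]
ball_center []
station [([0.569, 0.021, 0.003], 0.64)]
```

View pics/w0.png

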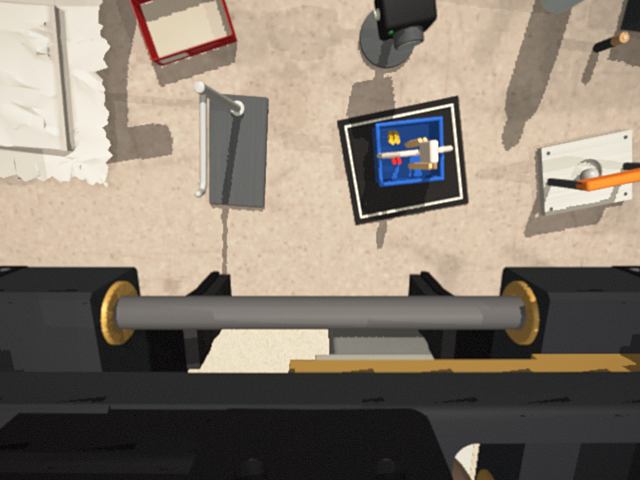

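View pics/w1.png

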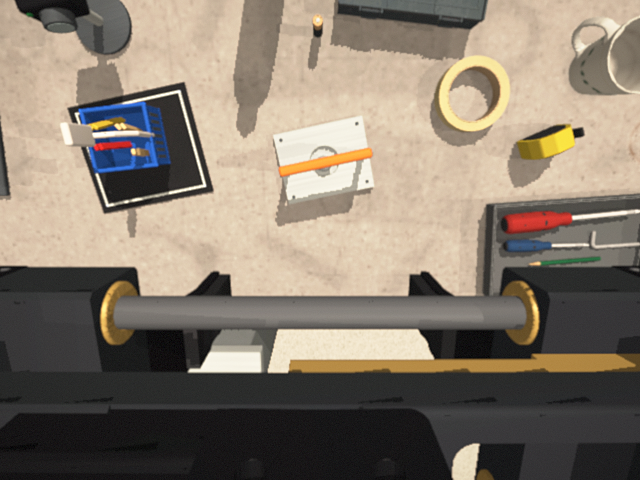

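```bash
cat > c.py <<'E'
from h import *
import pickle
S=pickle.load(open("S.pkl","rb")); np.set_printoptions(precision=4,suppress=True)
def q(n,p,px,z):
    X=on_z(p,px,z); print(n,X[:,:2].tolist() and np.round(X[:,:2],3).tolist(),"mean",X.mean(0)[:2]); return X
def ang(a,b): d=b-a; return np.degrees(np.arctan2(d[1],d[0]))
for p,px in ((S[0],[(338,121),(458,97),(467,202),(356,224)]),(S[1],[(68,107),(185,84),(213,189),(104,212)])):
    X=q("mat",p,px,.003); print(ang(X[3],X[0]),ang(X[2],X[1]),ang(X[1],X[0])-90,ang(X[2],X[3])-90)
X=q("basket",S[0],[(376,122),(443,116),(445,180),(382,186)],.052); print(ang(X[3],X[0]),ang(X[2],X[1]),ang(X[1],X[0])-90)
q("tabtop",S[0],[(430,150)],.163);q("tabtop",S[1],[(76,133)],.163)
X=q("tray",S[1],[(274,136),(362,117),(373,188),(287,205)],.012); print(ang(X[3],X[0]),ang(X[2],X[1]),ang(X[1],X[0])-90)
X=q("bar",S[1],[(279,169),(373,154)],.1); print(ang(X[1],X[0])-90)
X=q("foot",S[0],[(215,94),(268,98),(263,209),(210,206)],.01); print(ang(X[3],X[0]),ang(X[2],X[1]))
X=q("hookbar",S[0],[(202,92),(200,190)],[.18,.185]); print(ang(X[1],X[0]))
q("post",S[0],[(237,108),(202,86)],[.01,.19])
E
python3 c.py
```

```text
mat [[0.575, 0.121], [0.61, -0.063], [0.449, -0.094], [0.412, 0.088]] mean [0.5114 0.013 ]
11.186787914386741 10.62804639560822 10.914112375726617 11.516382233489153
mat [[0.577, 0.12], [0.61, -0.065], [0.45, -0.096], [0.412, 0.088]] mean [0.5122 0.0115]
11.075052843251006 11.181185161026209 10.052569883104866 11.66195020028242
basket [[0.57, 0.069], [0.578, -0.026], [0.488, -0.037], [0.479, 0.056]] mean [0.5286 0.0155]
7.876091008559891 6.757948879118655 5.015732674377773
tabtop [[0.53, 0.023]] mean [0.53   0.0225]
tabtop [[0.529, 0.008]] mean [0.5293 0.0077]
tray [[0.533, -0.2], [0.561, -0.335], [0.453, -0.356], [0.425, -0.218]] mean [ 0.4931 -0.2772]
9.462262683073716 10.964377563110304 11.710437662559059
bar [[0.486, -0.216], [0.506, -0.341]] mean [ 0.4963 -0.2786]
8.930680364688186
foot [[0.613, 0.308], [0.607, 0.228], [0.438, 0.242], [0.443, 0.328]] mean [0.5253 0.2762]
-6.7378882591026805 -4.70160764498515
hookbar [[0.589, 0.274], [0.486, 0.283]] mean [0.5378 0.2789]
-4.867418564751408
post [[0.593, 0.275], [0.593, 0.271]] mean [0.5933 0.2732]
```

Estimates from the wrist views:

| Item | Position (x, y) | Yaw |
|---|---|---|
| Mat | (.512, .012) | 11° |
| Basket | (.5295, .016) | 6.5° |
| Tray | (.494, -.278) | 10.5° |
| Hook | (.527, .278) | -5.3° |

In w0 the tab is at (430,150) and the hook bar runs from (202,92) to (200,190). In w1 the tray bar runs from (279,169) to (373,154). Next I grasp the basket tab.

```bash
cat > d.py <<'E'
from h import *
env.goto([.5295,.016,.27],[180,0,6.5])
p=shot("wrist","w2"); print(proj(p,[[.5295,.016,.166],[.5295,.016,.055]]))
for t in ("basket","basket_tab"): print([(np.round(d["xyz"],3).tolist(),round(d["score"],2)) for d in env.search_frame(p,t)])
env.move_straight([.5295,.016,.130],rate=.12,force_limit=10)
env.gripper_to(0.0,25)
s=env.read_state(); print(s["clock"],s["position"],s["opening"]*87,s["finger_force"],s["force"])
env.move_straight([.5295,.016,.160],rate=.08)
p=shot("side","s3"); s=env.read_state(); print(s["clock"],s["position"],s["finger_force"],s["force"])
q=shot("top")
a=cv2.resize(p["image"][230:430,280:480],(400,400)); b=cv2.resize(q["image"][150:350,130:330],(400,400))
cv2.imwrite("pics/m3.png",np.hstack([a,b]))
E
python3 d.py
```

```text
[[317.61113649 241.43098587]
 [318.03847701 216.84383294]]
[([0.528, 0.019, 0.046], 0.85)]
[([0.531, 0.019, 0.045], 0.83), ([0.52, -0.264, 0.012], 0.38)]
9.7667 [0.52896426 0.01591422 0.12948498] 9.69768519261962 25.00096745789051 [ 0.72357845 -1.0423157  -2.63579606]
10.3417 [0.5289698  0.01594025 0.15953241] 24.997064224133396 [ 0.3212818   0.21353802 -2.31413751]
```

View pics/m3.png

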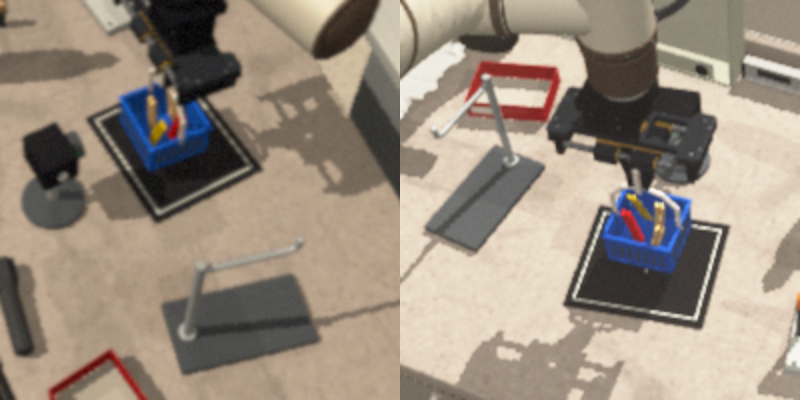

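Both views show the basket hanging straight in the gripper, with finger opening 9.7 mm. Left crop: basket (165,135), hook tip (300,243). Next, hang it.

```bash
cat > e.py <<'E'
from h import *
H=np.array([.527,.278]); a=np.radians(-5.3); ux=np.array([np.cos(a),np.sin(a)]); o=[180,0,-5.3]
def P(lx,z): return [*(H+ux*lx),z]
env.move_straight([.5295,.016,.225],rate=.15)
env.move_straight([.425,.1,.22],o,rate=.15)
env.move_straight(P(-.12,.220),rate=.15)
print(env.move_straight(P(0,.220),rate=.08,force_limit=8))
s=env.read_state(); print(s["clock"],s["position"],s["opening"]*87,s["force"])
p=shot("side");q=shot("top")
a=cv2.resize(p["image"][280:480,300:500],(400,400)); b=cv2.resize(q["image"][130:330,80:280],(400,400))
cv2.imwrite("pics/m4.png",np.hstack([a,b]))
E
python3 e.py
```

```text
False
15.0833 [0.52663777 0.27807512 0.22014606] 9.589809710636906 [-0.61746636 -0.29955088 -1.75978085]
```

View pics/m4.png

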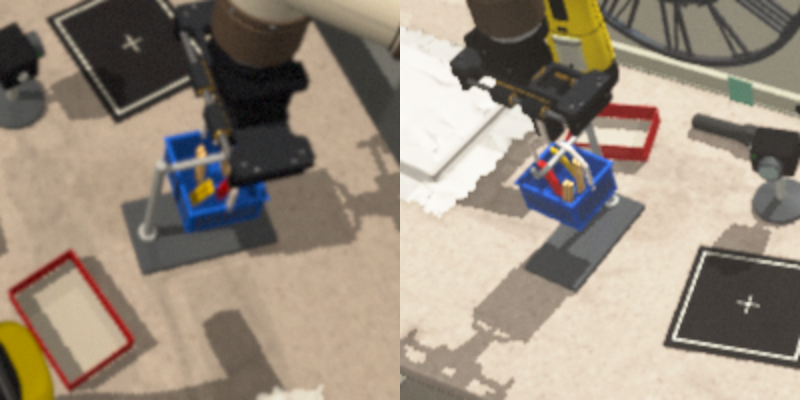

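The bar now runs through the handle (left crop, about (200,160)) and nothing touched. The mat cross is now visible. Next: lower, release, look.

```bash
cat > f.py <<'E'
from h import *
x,y,_=[.527,.278,0]
print(env.move_straight([x,y,.1895],rate=.04,force_limit=4))
s=env.read_state(); print(s["clock"],s["position"],s["force"])
env.gripper_to(0.6); env.dwell(.2)
env.move_straight([x,y,.29],rate=.12)
p=shot("side");q=shot("top")
print("cross",on_z(p,[(365.5,301.5)],.003),on_z(q,[(254,282)],.003))
a=cv2.resize(p["image"][280:480,300:500],(400,400)); b=cv2.resize(q["image"][130:330,80:280],(400,400))
cv2.imwrite("pics/m5.png",np.hstack([a,b])); print(env.read_state()["clock"])
E
python3 f.py
```

```text
True
15.8417 [0.52663375 0.27768275 0.19222991] [-0.82999539 -0.3949123   4.448467  ]
cross [[0.51324149 0.01516365 0.003     ]] [[0.50940693 0.0101414  0.003     ]]
18.0833
```

View pics/m5.png

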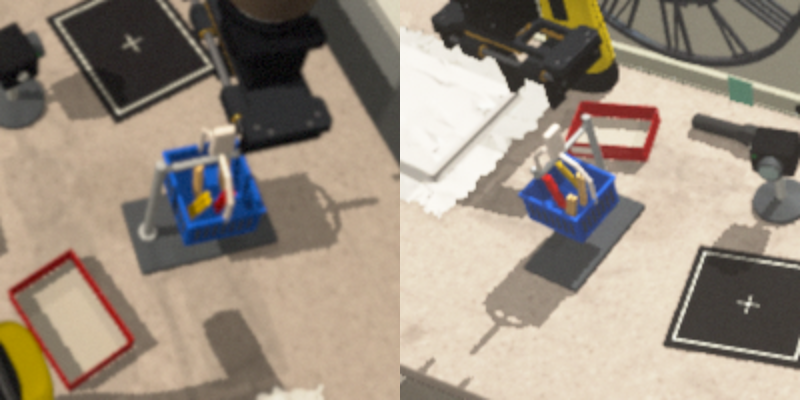

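The basket hangs freely with its tab up (left crop (222,140)), and the cross is at (.512,.012). Next, over the tray for one close look.

```bash
cat > g.py <<'E'
from h import *
c=[.4945,-.278,.20]
js={y:env.inverse_kinematics(c,[180,0,y]) for y in (100.5,-79.5)}; print(js)
ok=[y for y in js if js[y] is not None]; yaw=min(ok,key=lambda y:abs(js[y][5]))
env.goto(c,[180,0,yaw]); env.gripper_to(.7)
p=shot("wrist","w6"); h=cv2.cvtColor(p["image"],cv2.COLOR_BGR2HSV)
m=cv2.inRange(h,(5,170,120),(18,255,255)); n,l,st,_=cv2.connectedComponentsWithStats(m)
k=1+np.argmax(st[1:,4]); print("comps",st[1:][st[1:,4]>100])
cnt=np.argwhere(l==k)[:,::-1].astype(np.float32); r=cv2.boxPoints(cv2.minAreaRect(cnt)); print(r)
X=on_z(p,r,.1); print(X,X.mean(0)); print("expected",proj(p,[[.4945,-.278,.1]]))
e=sorted(((np.linalg.norm(X[i]-X[(i+1)%4]),i) for i in range(4)))[-1][1]; d=X[(e+1)%4]-X[e]; print("bar dir -90:",np.degrees(np.arctan2(d[1],d[0]))-90,yaw)
print(env.read_state()["clock"])
for t in ("tray_grip","ball_center"): print([(np.round(d["xyz"],3).tolist(),round(d["score"],2)) for d in env.search_frame(p,t)])
E
python3 g.py
```

```text
{100.5: array([ -12.98279897,   17.43919554,   -9.80185962,    0.        ,
        -62.75894484, -156.51720103]), -79.5: array([-12.98279897,  17.43919554,  -9.80185962,   0.        ,
       -62.75894484,  23.48279897])}
comps [[ 307  159   20  137 2249]]
[[306.79004 159.13213]
 [323.88867 158.76833]
 [326.78687 294.98328]
 [309.68823 295.34705]]
[[ 0.51488144 -0.33822548  0.1       ]
 [ 0.50275814 -0.3407377   0.1       ]
 [ 0.48089244 -0.23741239  0.1       ]
 [ 0.49422475 -0.23462212  0.1       ]] [ 0.49818919 -0.28774942  0.1       ]
expected [[319.28751509 243.38768598]]
bar dir -90: -168.7240942313543 -79.5
20.6667
[([0.495, -0.277, 0.014], 0.67)]
[([0.498, -0.28, 0.014], 0.54)]
```

View pics/w6.png

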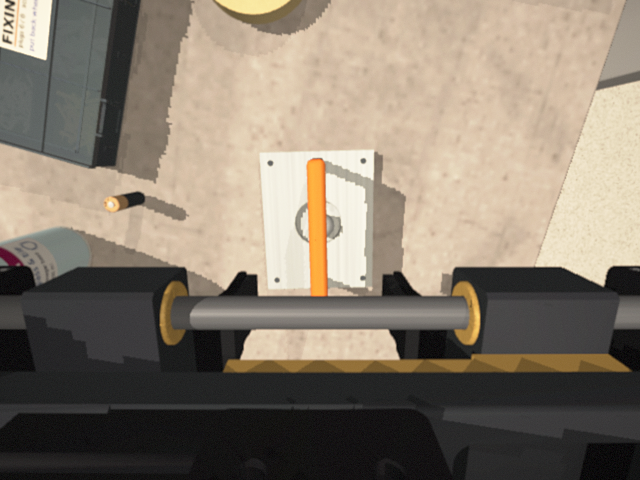

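The close view shows the orange bar from (316,158) to (318,295), with the ball in its pocket at (318,224). That puts the bar centre at (.496,-.277) and the tray yaw near 11°. Next, grasp and lift gently.

```bash
cat > i.py <<'E'
from h import *
x,y=.496,-.277; o=[180,0,-79]
print(env.move_straight([x,y,.068],o,rate=.08,force_limit=8))
env.gripper_to(.25); env.gripper_to(0.0,35)
s=env.read_state(); print(s["clock"],s["position"],s["opening"]*87,s["finger_force"],s["force"])
env.dwell(.5)
env.move_straight([x,y,.068+.0945],rate=.04); env.dwell(.3)
s=env.read_state(); print(s["clock"],s["position"],s["opening"]*87,s["finger_force"],s["force"])
p=shot("side");q=shot("top")
for f in(p,q): print([(np.round(d["xyz"],3).tolist(),round(d["score"],2)) for t in("ball_center","tray") for d in env.search_frame(f,t)])
a=cv2.resize(p["image"][150:300,250:400],(400,400)); b=cv2.resize(q["image"][250:370,290:410],(400,400))
cv2.imwrite("pics/m7.png",np.hstack([a,b]))
E
python3 i.py
```

```text
False
23.8333 [ 0.49598532 -0.27698778  0.06801283] 14.03860397337625 34.952753875404596 [-0.2917097   0.40184468  1.01830392]
27.15 [ 0.49599456 -0.27700553  0.1624774 ] 14.090735639536957 34.9500688444823 [ 0.30096472 -0.65793623 -3.30907532]
[([0.497, -0.27, 0.116], 0.37), ([0.501, -0.256, 0.104], 0.57)]
[([0.478, -0.293, 0.107], 0.68), ([0.517, -0.61, 0.049], 0.35), ([0.585, -0.497, 0.022], 0.2)]
```

View pics/m7.png

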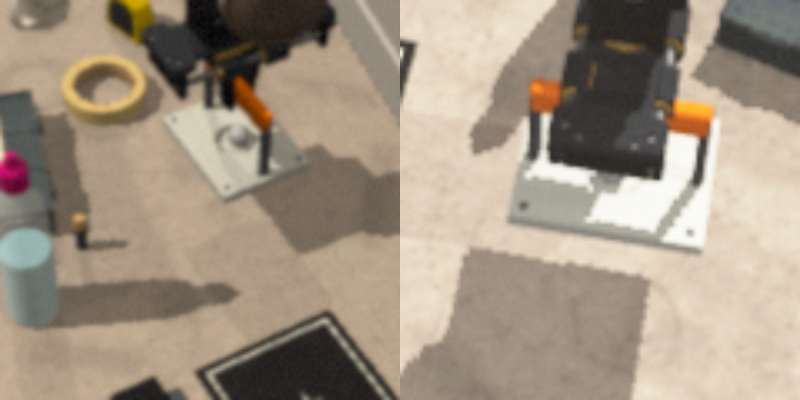

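The tray is held level with the ball in its pocket (left crop (238,138)). Next, carry it to the view point.

```bash
cat > j.py <<'E'
from h import *
env.move_straight([.512,.0122,.162],rate=.045); env.dwell(1)
s=env.read_state(); print(s["clock"],s["position"],s["opening"]*87,s["finger_force"],s["force"],s["tool_rot"])
p=shot("side");q=shot("top")
for f in(p,q): print([(t,np.round(d["xyz"],3).tolist(),round(d["score"],2)) for t in("ball_center","tray","basket") for d in env.search_frame(f,t)[:1]], proj(f,[[.512,.0122,.11]]))
a=cv2.resize(p["image"][240:440,290:490],(400,400)); b=cv2.resize(q["image"][160:320,140:300],(400,400))
cv2.imwrite("pics/m8.png",np.hstack([a,b]))
E
python3 j.py
```

```text
35.0333 [0.51201108 0.01222246 0.16201359] 13.458529786949674 34.95008666999638 [-0.03853     0.34405253 -2.81773718] [-1.79997138e+02  2.05067195e-03 -7.89994153e+01]
[('ball_center', [0.51, 0.021, 0.121], 0.64), ('tray', [0.519, 0.04, 0.101], 0.92), ('basket', [0.528, 0.287, 0.107], 0.58)] [[368.37758467 277.55518291]]
[('ball_center', [0.5, -0.015, 0.105], 0.31), ('tray', [0.501, -0.012, 0.109], 0.68), ('basket', [0.519, 0.272, 0.104], 0.65)] [[249.70615584 257.35728035]]
```

View pics/m8.png

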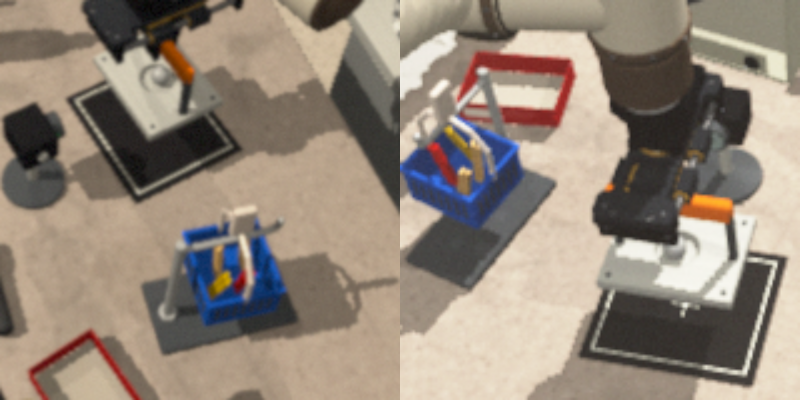

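The ball appears at side (368.5,277.5) and top (250,258), matching the projected view point to within a pixel. The tray is level with its open side to the camera, and the basket hangs on the hook. Handing in.

```bash
python3 -c "
from workcell import env
print(env.close_job())"
```

```text
the job is handed in; nothing more can be done
None
```

The job is handed in after about 35 s of the 64 s allowed, and no verdict came back: the last pictures show the basket hanging free on the hook, and the tray held level and still over the mat cross, open side to the camera, with the ball in its pocket within about a pixel of the view point.

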